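Roll the spare UV lamp tube home in the caddy tray and shut the tray

ROBOT

A 6-joint arm with a two-finger parallel gripper is mounted at the origin on the work surface. World frame = base frame: x ahead of the robot, y to its left, z up, the work surface at z = 0. Lengths are in mm, angles in rad, forces in N, time in s.
With the tool pointing down it reaches from about 275 to 1000 mm from the base axis. Payload 8.4 kg.
Tool frame: the origin (TCP) lies on the centre line of the jaws, within the pads' length; the fingertips stand 22 mm ahead of it and the grasp point (between the pads) lies 3 mm ahead of it; z points along the fingers, y is the direction in which the jaws open and shut (so a half turn about z gives the same grasp; the last joint's range is limited). The gripper opens to 85 mm and grips with 20 to 120 N. Pads are 22 mm wide; open, the fingers measure 114 mm over their backs; the gripper's body (76 mm by 85 mm) begins 54 mm behind the grasp point. The pads swing forward as they close: fully open they stand 13 mm farther back than shut.
Start: joints at [1.196, 0.353, 1.633, -0, 1.155, -0.002], TCP at [227.639, 582.072, 224.281] pointing down, gripper open.
Joint ranges: [-2.63, 2.63], [-0.92, 2.1], [0.06, 2.66], [-1.3, 4.44], [0, 2.69], [-3.02, 3.02]. Speed limits (rad/s): [2.22, 2.22, 2.79, 3.14, 3.14, 3.14].

INTERFACE

Orientations are given as [roll, pitch, yaw] about the fixed x, y, z axes, in that order (R = Rz(yaw) Ry(pitch) Rx(roll)).
In Python, from rig import r gives the robot as it stands.
- The arm moves only by the tool carry_out, never from a script. Its argument "rows" is text: rows parted by semicolons, each of 5 numbers parted by spaces: the opening, from 0 (shut) to 1 (fully open), then the shift along the tool's x, y, z in units of 30 mm (1.0 is 30 mm), then the turn about the tool's z in units of 8 degrees (1.0 is 8 degrees). A call has 1 to 12 rows; each row shifts and turns the commanded pose from where the row before left it, along the tool's axes as they then stand; what a row does not reach is not made up. A row lasts 1/8 s, in which the tool goes at most 62.5 mm and 10.7 degrees, less where a joint would pass 70% of its speed; a pose out of reach is approached as far as the arm can. A call is refused whole if a number of a shift passes 1 or a number of a turn 1, either way. A call with a gripper value outside its range is refused whole. The fingers move at their own pace and stop on an object; "newtons" is the grip in N (left out, the last holds). Time passes only in rows, so rows that do not move let the fingers close. It gives the time, the measured TCP pose, the force and the opening at its end, in the units of the state.
- r.sense(): the state, without advancing time (a new reading comes with each control period).
- r.grab_frame(name): name is "scene" or "top"; returns the picture (420x560x3 uint8, blue, green, red); there is no depth.
- r.get_calibration(name): a dict with "intrinsics" (3x3 intrinsics, pixels), "k1" (the pictures are not rectified: a ray, as slopes to the right and down, at radius r is drawn at 1 + k1 r^2 times it, then the intrinsics apply), "position" and "rotation" of the camera in the world. Camera axes: x right, y up, looking along -z (the intrinsics and any distortion apply to the point x, -y, -z); pixel columns grow to the right and rows downward; lengths in mm; the calibration is good to about 2 mm. A picture is of the moment at which its call begins. get_calibration takes no time and is no camera call.
- r.sign_off(): hands the job in, once; it reports no verdict.
The state is a dict: "clock": time; "qpos": joint angles; "qvel": joint speeds; "joint_efforts": joint torques, N m; "eef_pos": TCP position; "tcp_rot": TCP orientation; "contact_force": force on the tool from outside, world axes, zero at the start; "wrist_torque": the same for the moment, N m; "opening": opening from 0.0 (shut) to 1.0 (fully open).
Only numpy, scipy, OpenCV 4.12 (cv2) and the standard library are available. Lean on these libraries where they do the work, as an engineer would, in place of code of your own. Each camera call takes 0.05 s, during which the arm holds its last target.

TASK

The spare UV lamp tube lies loose in the pulled-out tray of the black caddy. Keeping it on the tray, push its side lightly so that it rolls back over the low lip of the stop and bears snugly and squarely against the stop's upright while the tray is still fully out; the quartz is thin, so feel for the stop and do not press hard. Then push the tray fully shut with the tube still in its rest, and leave everything else standing where it is.

Things in the scene. Friction and masses are not known exactly. Their poses are not given: they have to be found in the camera images.
- lamp_center (a point): UV lamp tube: smooth frosted quartz with a plastic cap of equal diameter at one end; 32 mm diameter, 180 mm long, 0.12 kg (cap end a little heavier). Point: on its axis, half-way; local x along the axis to the cap. Starts on the tray floor across the tray (within 6 deg), 52 to 77 mm in front of back_stop. Rolls easily, soon stops. A finger push above 10 N cracks it.
- back_stop: Adjustable stop: two rails on the tray's side walls carrying a clamped aluminium L-bar 238 mm long across the tray. Origin: on the tray floor, mid-width; x to the tray's back (shutting direction), y across, z up. The frame is the rails', not the bar's: the front face of the bar's upright is clamped somewhere from 0 to 36 mm behind the origin; this is not measured, so feel for it.
- rest_mid (a point): Middle of the band in which the tube's axis ends, 2 mm behind back_stop's origin and 17 mm up (true place up to 18 mm before or behind). The bar: upright 24 mm high; before it a foot 22.5 mm deep, 1 mm thick, ending in a lip 2 mm high with a 10 deg ramp before it. The tube rests on the foot between lip and upright, touching the upright. Crossing the lip takes 1 to 3 N; then the upright is rigid: 4 to 8 N is snug.
- tray (a joint): How far the tray is pushed in, m: 0 fully out (start, at its end stop), 0.190 fully shut (end stop). It slides along x of back_stop; a push of about 14 N moves it and it stays where it is left. Its floor lies 12 mm above the work surface; inside width 248 mm, side walls 36 mm high above the floor.
- tray_front (a point): Middle of the outer face of the tray's front panel, 24 mm above the work surface; axes as back_stop's, whose origin lies 143 mm behind and 12 mm below. Panel 270 mm wide, 5 mm thick, from 6 to 58 mm above the work surface. A pull lip 110 mm wide, 44 to 52 mm above the work surface, stands out 14 mm in front of the panel.
- caddy_mouth (a point): Middle of the upper front edge of the black caddy in which the tray runs, 92 mm above the work surface; axes as back_stop's. The caddy is fixed: 290 mm deep (x), 278 mm wide, 92 mm high, clear pane in the roof, mouth open towards the tray. The front panel's outer face is 190 mm in front of this edge with the tray out, level with it when shut. A tub of food stands fast on the roof, over 150 mm further back.
- cave: White ceramic cave (bystander): an arch 100 mm long, 104 mm wide, 52 mm high; origin at the centre of its underside.
- jar: Clear glass specimen jar with metal lid (bystander), 70 mm diameter, 95 mm high; origin at the centre of its underside.
- suction_clip: Suction cup clip (bystander): cup 44 mm diameter with an open ring above, 48 mm high; origin at the centre of its underside.
- scoop: Small plastic scoop (bystander): 147 mm long, 50 mm wide, 28 mm high; origin on its underside, about the middle.
- dropper: Small amber dropper bottle (bystander), 27 mm diameter, 62 mm high; origin at the centre of its underside.
- algae_magnet: Black algae-scraper magnet (bystander): 75 x 40 mm, 38 mm high; origin at the centre of its underside.
There are look-alikes about, which are no part of the job. Of the things that look like the part that bears lamp_center, the middle-sized one is meant.

How it is judged (in metres and radians):
On the way:
1. the tube lies in its rest and bears on the stop's upright (at least 3.5 N on the stop, square within 3 degrees) with the tray still fully out (within 2.5 mm) (contact force between lamp and back_stop above 3.5 N and value of joint tray below 0.0025 m and angle between the x axis of lamp_center and the y axis of back_stop, either way round below 0.05 rad and x of lamp_center in the frame of back_stop above -0.019 m), for 0.05 s.
At the end, for the whole second after the job is handed in: The tray is shut (joint within 4 mm of 0.190) and the tube lies still in its rest on the stop's foot between lip and upright (its weight on the stop, axis at most 19 mm in front of and 20 mm above back_stop's origin, square to the tray within 3 degrees) (value of joint tray above 0.186 m and contact force between lamp and back_stop above 0.4 N and x of lamp_center in the frame of back_stop above -0.019 m and z of lamp_center in the frame of back_stop below 0.02 m and angle between the x axis of lamp_center and the y axis of back_stop, either way round below 0.05 rad and linear speed of lamp below 0.01 m/s); the robot touches nothing.
It fails at once if the fingers press the lamp tube with more than 10 N (contact force between the fingers and lamp above 10 N).
It fails at once if the lamp tube is lifted off the tray (axis more than 30 mm above the tray's floor) (z of lamp_center in the frame of back_stop above 0.03 m).
It fails at once if another thing is shoved by more than 25 mm (distance of any of cave, jar, suction_clip, scoop, dropper, algae_magnet from where it was at the start of the episode above 0.025 m).
It also fails if it takes over 67 s, if anything falls off the work surface, if the arm or the gripper's body presses on something with over 40 N, if the wrist force passes 120 N, or if a joint passes its speed limit or range.

## Working session

There is one attempt and no reset: what is moved stays moved. The work goes in short steps, Python scripts to look and compute and a tool call to move; the robot and the scene stay as the last step left them, time stands still between calls to the robot, and variables do not carry over. Pictures are saved under pics/ and viewed, and the job is handed in when it is done.

Besides the shell and the picture viewer there is one more tool, called after "Call:" as name(argument=value, ...) on one line, values as JSON. carry_out: Moves the arm, as the interface text tells. Its arguments: {"type":"object","properties":{"rows":{"type":"string"},"newtons":{"type":"number"}},"required":["rows"]}

```bash
mkdir -p pics; ls
python3 - <<'E'
from rig import r
import cv2
for n in("scene","top"):
    cv2.imwrite(f"pics/{n}0.png",r.grab_frame(n)); print(r.get_calibration(n))
print(r.sense())
E
```

```text
pics
{'intrinsics': array([[498.56030541,   0.        , 281.03149502],
       [  0.        , 498.56030541, 211.36997529],
       [  0.        ,   0.        ,   1.        ]]), 'k1': 0.018264793265087623, 'position': array([1204.14539008, -228.04015663, 1013.34240722]), 'rotation': array([0.65271196, 0.01208017, 1.25008065])}
{'intrinsics': array([[460.29305279,   0.        , 276.92360116],
       [  0.        , 460.29305279, 205.70528652],
       [  0.        ,   0.        ,   1.        ]]), 'k1': -0.0038784815788101795, 'position': array([ 379.54014144,  -15.21067807, 1322.99925391]), 'rotation': array([ 0.12510074, -0.00238985, -1.56844728])}
{'clock': 0.1, 'qpos': array([ 1.19562241e+00,  3.53563237e-01,  1.63407503e+00,  1.81257619e-05,
        1.15522946e+00, -2.40696460e-03]), 'qvel': array([ 0.00081127,  0.00063961,  0.00025511,  0.00195293,  0.0016973 ,
       -0.00064216]), 'joint_efforts': array([ 1.31187426e-03, -6.06358624e+01, -3.42818356e+01,  1.82850931e-04,
        3.90489295e-03,  2.25868553e-05]), 'eef_pos': array([227.45317894, 581.65457989, 223.64001718]), 'tcp_rot': array([-3.14031762e+00, -1.96426999e-05,  2.76881836e+00]), 'contact_force': array([-0.36733531, -0.21814756, -0.3114612 ]), 'wrist_torque': array([-0.05948511,  0.04631644, -0.02178601]), 'opening': 0.9986718097760244}
```

View pics/scene0.png

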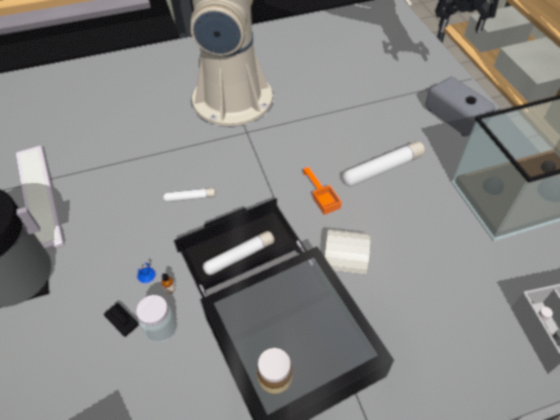

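View pics/top0.png

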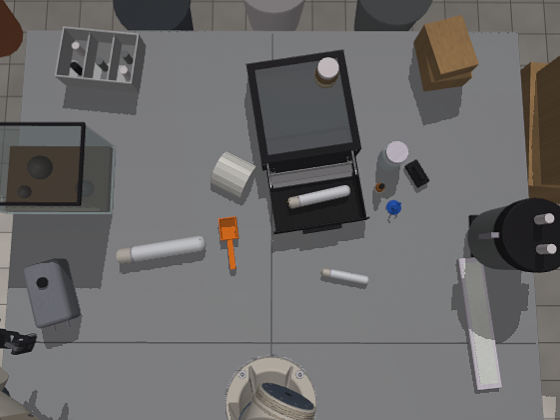

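Tube candidates in the top view are the small one at (345,277), the one in the tray at (319,196) and the large one at (161,250). The tray one is the middle-sized tube lying in the tray, so I'm choosing that one. I'll check it in a close crop.

```bash
cat > h.py <<'E'
import numpy as np,cv2
from scipy.spatial.transform import Rotation as Ro
from rig import r
C={n:r.get_calibration(n) for n in("scene","top")}
def ray(n,px):
    c=C[n];K=c["intrinsics"]
    p=cv2.undistortPoints(np.array([[px]],float),K,np.array([c["k1"],0,0,0.]))[0,0]
    d=Ro.from_euler("xyz",c["rotation"]).apply([p[0],-p[1],-1]);return np.array(c["position"]),d
def onz(n,px,z):
    o,d=ray(n,px);return o+d*(z-o[2])/d[2]
def proj(n,P):
    c=C[n];q=Ro.from_euler("xyz",c["rotation"]).inv().apply(np.atleast_2d(P)-c["position"])
    s=q[:,:2]/-q[:,2:];s[:,1]*=-1;s*=1+c["k1"]*(s**2).sum(1,keepdims=True)
    K=c["intrinsics"];return s*[K[0,0],K[1,1]]+[K[0,2],K[1,2]]
E
python3 - <<'E'
import cv2
a=cv2.imread("pics/top0.png")[135:240,250:380];cv2.imwrite("pics/ct.png",cv2.resize(a,None,fx=5.7,fy=5.7,interpolation=2))
a=cv2.imread("pics/scene0.png")[185:305,165:325];cv2.imwrite("pics/cs.png",cv2.resize(a,None,fx=5,fy=5,interpolation=2))
E
```

```text
(no output)
```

View pics/ct.png

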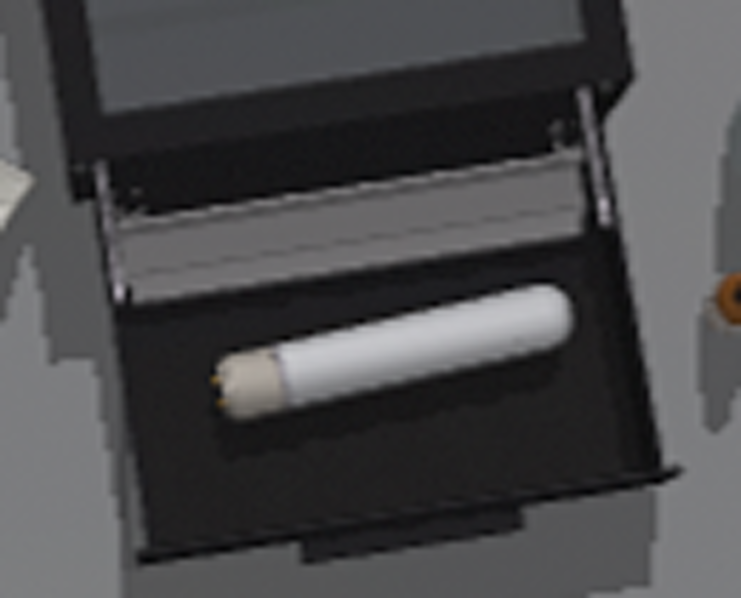

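View pics/cs.png

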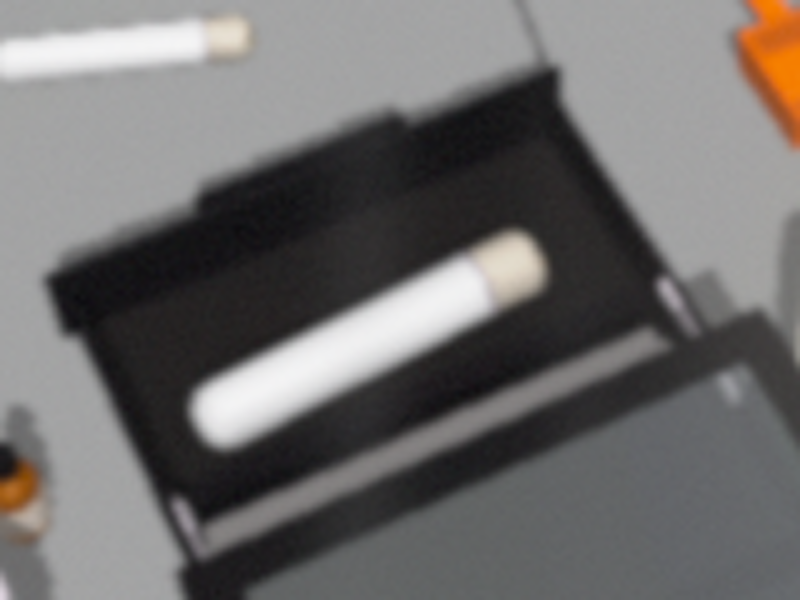

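```bash
cat > m.py <<'E'
from h import *
t=lambda x,y:(250+(x+.5)/5.7-.5,135+(y+.5)/5.7-.5)
s=lambda x,y:(165+(x+.5)/5-.5,185+(y+.5)/5-.5)
def show(nm,a,b):
    d=b-a;print(nm,a.round(1),b.round(1),"len",np.linalg.norm(d).round(1),"normal dir deg",np.degrees(np.arctan2(d[1],d[0])).round(2))
show("panel top T",onz("top",t(678,472),58),onz("top",t(141,560),58))
show("panel top S",onz("scene",s(48,280),58),onz("scene",s(557,70),58))
show("foot front edge T",onz("top",t(600,237),14),onz("top",t(120,302),14))
show("upright top T",onz("top",t(583,152),36),onz("top",t(140,216),36))
show("caddy roof front T",onz("top",t(632,75),92),onz("top",t(78,200),92))
for n in("top","scene"):
    im=r.grab_frame(n) if 0 else cv2.imread(f"pics/{n}0.png")
    x0,x1,y0,y1=(275,360,175,220) if n=="top" else (195,280,225,280)
    m=np.zeros(im.shape[:2],np.uint8);m[y0:y1,x0:x1]=(im[y0:y1,x0:x1].min(2)>110)*255
    c=max(cv2.findContours(m,0,1)[0],key=cv2.contourArea)
    (cx,cy),wh,an=cv2.minAreaRect(c);P=cv2.boxPoints(((cx,cy),wh,an));print(n,(cx,cy),wh,an)
    # end-mid points
    e=[(P[i]+P[(i+1)%4])/2 for i in range(4)];L=[np.linalg.norm(P[i]-P[(i+1)%4]) for i in range(4)]
    k=int(np.argmin(L));a,b=onz(n,e[k],28),onz(n,e[(k+2)%4],28)
    show("tube "+n,a,b);print("mid",(a+b)/2)
E
python3 m.py
```

```text
panel top T [ 506.8 -271.    58. ] [463.4 -10.9  58. ] len 263.7 normal dir deg 99.45
panel top S [ 508.  -269.5   58. ] [465.8  -8.   58. ] len 264.9 normal dir deg 99.18
foot front edge T [ 630.8 -243.    14. ] [5.968e+02 3.000e-01 1.400e+01] len 245.7 normal dir deg 97.97
upright top T [ 669.8 -231.5   36. ] [636.6  -9.8  36. ] len 224.2 normal dir deg 98.52
caddy roof front T [ 695.1 -246.4   92. ] [633.1  19.6  92. ] len 273.1 normal dir deg 103.11
top (319.0224609375, 195.76405334472656) (10.493444442749023, 61.91132354736328) 77.00537872314453
tube top [ 591.5 -223.8   28. ] [551.  -51.8  28. ] len 176.7 normal dir deg 103.25
mid [ 571.25968504 -137.77077613   28.        ]
scene (238.10003662109375, 252.70005798339844) (13.86362075805664, 76.47352600097656) 63.43495178222656
tube scene [548.1 -44.7  28. ] [ 587.9 -221.8   28. ] len 181.4 normal dir deg -77.33
mid [ 568.02481861 -133.25251761   28.        ]
```

The crop shows the tube with its beige cap at (319,196) in the tray. The stop foot and upright are behind it. Next I'll fit the stop's edges precisely to get the tray yaw.

```bash
cat > m2.py <<'E'
from h import *
im=cv2.cvtColor(cv2.imread("pics/top0.png"),6).astype(float)
# foot front edge: strong bright->dark; upright top: dark->bright ; columns 276..350
def fit(c0,c1,f,w,sign):
    pts=[]
    for c in range(c0,c1):
        y0=f(c);rows=np.arange(int(y0-w),int(y0+w)+1);g=sign*np.gradient(cv2.GaussianBlur(im,(1,3),0)[:,c])[rows]
        g=np.clip(g,0,None);k=g.argmax();s=slice(max(k-1,0),k+2);pts.append((c,(rows[s]*g[s]).sum()/g[s].sum()))
    p=np.array(pts);vx,vy,x,y=cv2.fitLine(p.astype(np.float32),cv2.DIST_HUBER,0,.01,.01).ravel()
    res=(p[:,1]-(y+(p[:,0]-x)*vy/vx));print("rms",res.std().round(2));return lambda c:(c,y+(c-x)*vy/vx)
L=lambda a,b:(lambda c:a[1]+(c-a[0])*(b[1]-a[1])/(b[0]-a[0]))
t=lambda x,y:(250+(x+.5)/5.7-.5,135+(y+.5)/5.7-.5)
for nm,a,b,z,sg in(("foot",t(135,300),t(590,238),13,-1),("upright",t(140,216),t(583,152),36,1),("panel bottom left",t(150,562),t(300,538),40,1),("pane front",t(100,112),t(580,40),92,-1)):
    f=fit(int(a[0])+3,int(b[0])-3,L(a,b),3,sg)
    A,B=onz("top",f(b[0]),z),onz("top",f(a[0]),z);d=B-A
    print(nm,A.round(1),B.round(1),np.degrees(np.arctan2(d[1],d[0])).round(2),np.linalg.norm(d).round(1))
E
python3 m2.py
```

```text
rms 0.18
foot [ 633.2 -238.2   13. ] [596.3  -7.3  13. ] 99.07 233.8
rms 0.21
upright [ 671.7 -231.6   36. ] [636.3  -9.8  36. ] 99.08 224.6
rms 0.12
panel bottom left [473.9 -88.7  40. ] [462.2 -15.2  40. ] 99.02 74.3
rms 0.18
pane front [ 711.6 -221.6   92. ] [674.9   9.3  92. ] 99.03 233.9
```

Call:
carry_out(rows="1 0 0 0 -1;1 0 0 0 -1;1 0 0 0 -1;1 0 0 0 -0.8;1 0 0 0 0;1 0 0 0 0")

```text
clock: 0.85
eef_pos: [227.6, 581.9, 224.1]
tcp_rot: [-3.141, -0.0, -2.986]
contact_force: [0.0, 0.4, 0.8]
opening: 1.003
```

Call:
carry_out(rows="1 -0.2 -1 0 0;1 -0.2 -1 0 0;1 -0.2 -1 0 0;1 -0.2 -1 0 0;1 -0.2 -1 0 0;1 -0.2 -1 0 0;1 -0.2 -1 0 0;1 -0.2 -1 0 0;1 -0.2 -1 0 0;1 -0.2 -1 0 0;1 -0.2 -1 0 0;1 -0.2 -1 0 0")

```text
clock: 2.35
eef_pos: [355.6, 236.9, 224.4]
tcp_rot: [3.141, 0.0, -2.986]
contact_force: [0.1, 0.7, 0.3]
opening: 1.005
```

Call:
carry_out(rows="1 -0.3 -1 0 0;1 -0.3 -1 0 0;1 -0.3 -1 0 0;1 -0.3 -1 0 0;1 -0.3 -1 0 0;1 -0.3 -1 0 0;1 -0.3 -1 0 0;1 -0.3 -1 0.4 0;1 -0.3 -1 0.4 0;1 -0.3 -1 0.4 0;1 -0.3 -1 0.4 0;1 -0.3 -1 0.4 0")

```text
clock: 3.85
eef_pos: [519.0, -101.7, 164.0]
tcp_rot: [-3.142, 0.0, -2.986]
contact_force: [-0.0, 0.5, -0.3]
opening: 1.002
```

Call:
carry_out(rows="1 0 0 0 0;1 0 0 0 0;1 0 0 0 0")

```text
clock: 4.22
eef_pos: [518.4, -100.0, 164.7]
tcp_rot: [3.142, 0.0, -2.984]
contact_force: [0.3, 0.4, -0.7]
opening: 1.004
```

Call:
carry_out(rows="1 0 -0.7 0.5 0;1 0 -0.76 0.5 0;1 0 0 0.6 0;1 0 0 0.5 0;1 0 0 0 0;1 0 0 0 0")

```text
clock: 4.97
eef_pos: [525.6, -143.9, 101.5]
tcp_rot: [-3.141, 0.0, -2.983]
contact_force: [0.2, 0.8, 0.9]
opening: 1.007
```

Run:
```python
from h import *
for n,(x0,y0,x1,y1) in(("scene",(150,130,350,280)),("top",(240,130,390,250))):
    a=r.grab_frame(n)[y0:y1,x0:x1];cv2.imwrite(f"pics/{n}1.png",cv2.resize(a,None,fx=4,fy=4,interpolation=2))
s=r.sense();print(s["eef_pos"],s["qpos"])
```

```text
[ 525.94754545 -143.97521188  101.94303884] [-2.69918258e-01  3.81477188e-01  1.90843463e+00 -6.44837692e-05
  8.50462288e-01 -1.99884435e+00]
```

View pics/scene1.png

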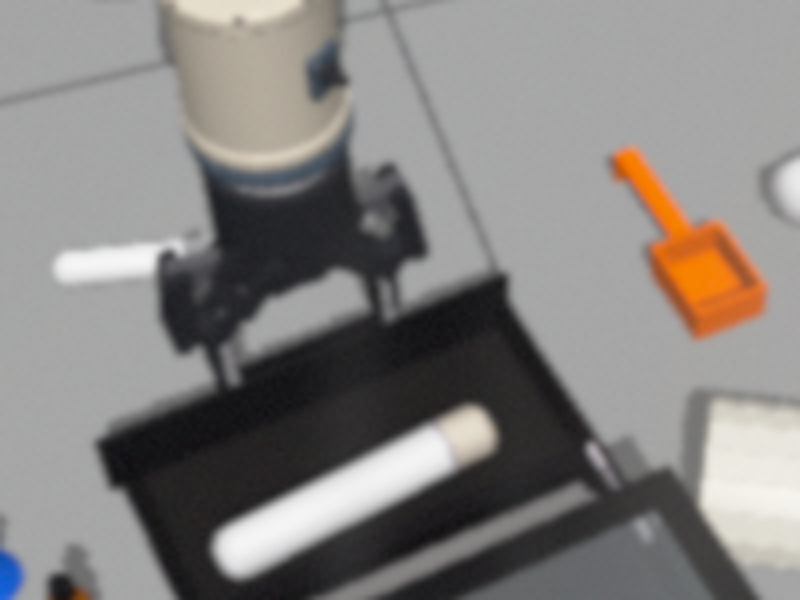

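View pics/top1.png

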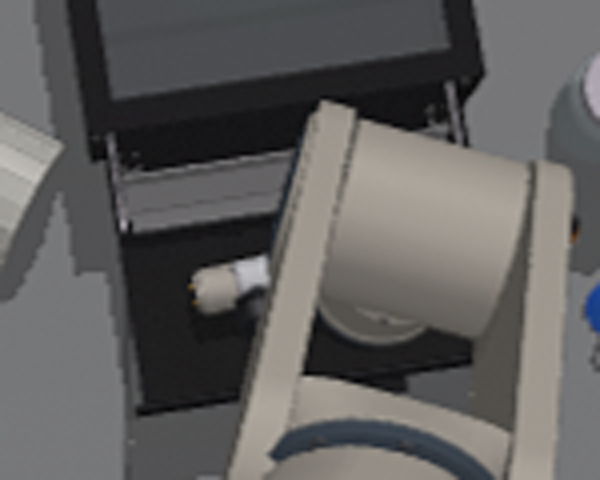

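Run:
```python
from h import *
y=np.radians(9.05);X=np.array([np.cos(y),np.sin(y),0]);T=np.array([526,-144,102.])
for px in((247.5,209.5),(208,226)):
    o,d=ray("scene",px)
    for off in(0,8):
        k=((T+off*X-o)@X)/(d@X);p=o+k*d;print(off,p.round(1),"y'",((p-T)@[-X[1],X[0],0]).round(1))
```

```text
0 [517.7 -92.1 113.2] y' 52.6
8 [526.1 -93.8 124.2] y' 49.6
0 [ 533.  -188.2  112.1] y' -44.7
8 [ 541.2 -188.7  123.1] y' -46.5
```

Call:
carry_out(rows="1 0 0 0.6 0;1 0 0 0.6 0;1 0 0 0.6 0;1 0 0 0.2 0;1 0 0 0 0;1 0 0 0 0")

```text
clock: 5.82
eef_pos: [525.8, -144.1, 41.6]
tcp_rot: [-3.141, 0.001, -2.984]
contact_force: [-0.5, 0.0, 0.2]
opening: 0.999
```

Call:
carry_out(rows="1 0 0 0.1 0;1 0 0 0 0")

```text
clock: 6.08
eef_pos: [525.5, -144.0, 38.4]
tcp_rot: [-3.141, 0.0, -2.984]
contact_force: [-1.0, -0.3, 0.4]
opening: 0.999
```

Call:
carry_out(rows="1 0 0 0.1 0;1 0 0 0 0")

```text
clock: 6.32
eef_pos: [525.2, -143.9, 35.1]
tcp_rot: [3.141, -0.0, -2.984]
contact_force: [-0.4, 0.5, 0.9]
opening: 1.002
```

Call:
carry_out(rows="1 0 0 0.07 0;1 0 0 0 0")

```text
clock: 6.58
eef_pos: [525.3, -143.9, 33.0]
tcp_rot: [3.141, -0.0, -2.984]
contact_force: [0.0, 0.3, 0.1]
opening: 0.998
```

Call:
carry_out(rows="1 0 0 0.07 0;1 0 0 0 0")

```text
clock: 6.82
eef_pos: [525.3, -143.9, 30.9]
tcp_rot: [3.141, -0.0, -2.984]
contact_force: [0.8, 0.5, -0.3]
opening: 0.997
```

Call:
carry_out(rows="1 0 0 0.12 0;1 0 0 0 0")

```text
clock: 7.08
eef_pos: [525.2, -143.9, 27.2]
tcp_rot: [3.141, -0.001, -2.984]
contact_force: [0.8, 0.1, 0.2]
opening: 1.0
```

Call:
carry_out(rows="1 0 0 0.1 0;1 0 0 0 0")

```text
clock: 7.32
eef_pos: [525.2, -143.9, 24.2]
tcp_rot: [3.141, -0.0, -2.984]
contact_force: [0.3, -0.2, 0.0]
opening: 0.998
```

Call:
carry_out(rows="1 0 0 0.06 0;1 0 0 0 0")

```text
clock: 7.58
eef_pos: [525.4, -143.9, 22.6]
tcp_rot: [3.142, -0.0, -2.984]
contact_force: [0.7, 0.3, 0.0]
opening: 0.998
```

Call:
carry_out(rows="1 0 0 -0.25 0;1 -0.1 0 0 0;1 -0.1 0 0 0;1 -0.1 0 0 0;1 -0.1 0 0 0;1 -0.05 0 0 0;1 -0.05 0 0 0;1 -0.05 0 0 0;1 -0.05 0 0 0")

```text
clock: 8.7
eef_pos: [543.3, -141.1, 30.2]
tcp_rot: [-3.142, -0.0, -2.984]
contact_force: [0.2, 0.2, -0.8]
opening: 0.998
```

Call:
carry_out(rows="1 -0.05 0 0 0;1 -0.05 0 0 0;1 -0.05 0 0 0;1 -0.05 0 0 0;1 -0.05 0 0 0;1 -0.05 0 0 0")

```text
clock: 9.45
eef_pos: [552.2, -139.7, 30.2]
tcp_rot: [-3.142, -0.0, -2.984]
contact_force: [0.0, 0.0, -0.9]
opening: 1.003
```

```bash
cat > look.py <<'E'
from h import *
import sys
k=sys.argv[1]
n,(x0,y0,x1,y1)=("scene",(150,170,350,320))
f=r.grab_frame(n);a=f[y0:y1,x0:x1];cv2.imwrite(f"pics/{n}{k}.png",cv2.resize(a,None,fx=4,fy=4,interpolation=2))
s=r.sense();y=np.radians(9.05);X=np.array([np.cos(y),np.sin(y)]);d=s["eef_pos"][:2]-[628,-116]
print("tcp x'",d@X,"y'",d@[-X[1],X[0]],"Fx'",s["contact_force"][:2]@X,s["contact_force"],"t",s["clock"])
E
python3 look.py 2
```

```text
tcp x' -78.4209320360497 y' -11.503282194036663 Fx' -0.1640959641795119 [-0.16678256  0.00388056 -0.61078464] t 9.5
```

View pics/scene2.png

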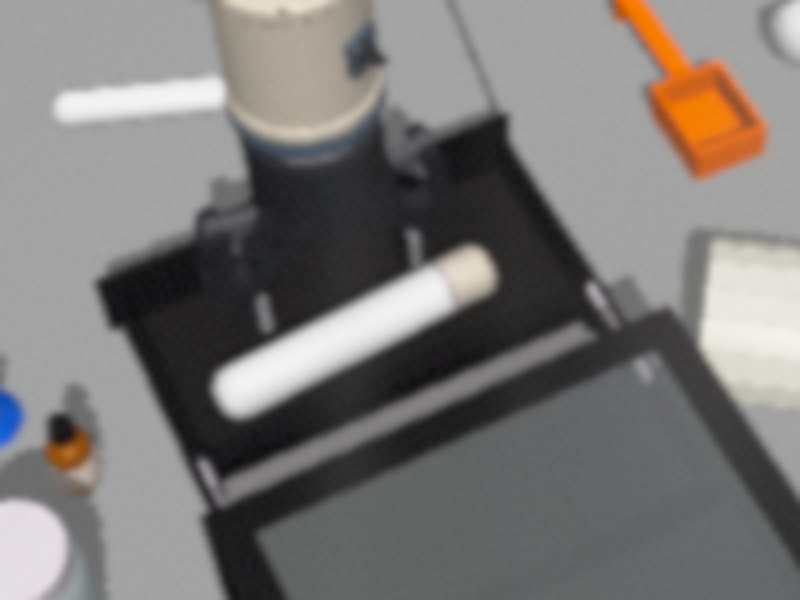

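Call:
carry_out(rows="1 -0.05 0 0 0;1 -0.05 0 0 0;1 -0.05 0 0 0;1 -0.05 0 0 0;1 -0.05 0 0 0;1 -0.05 0 0 0;1 -0.05 0 0 0;1 -0.05 0 0 0")

```text
clock: 10.5
eef_pos: [564.0, -137.8, 30.2]
tcp_rot: [-3.142, -0.0, -2.984]
contact_force: [0.5, -0.1, 0.8]
opening: 1.0
```

```bash
python3 look.py 3
```

```text
tcp x' -66.33461798129552 y' -11.500870312242913 Fx' 0.3995997607548141 [ 0.2841268   0.756597   -0.56310881] t 10.55
```

View pics/scene3.png

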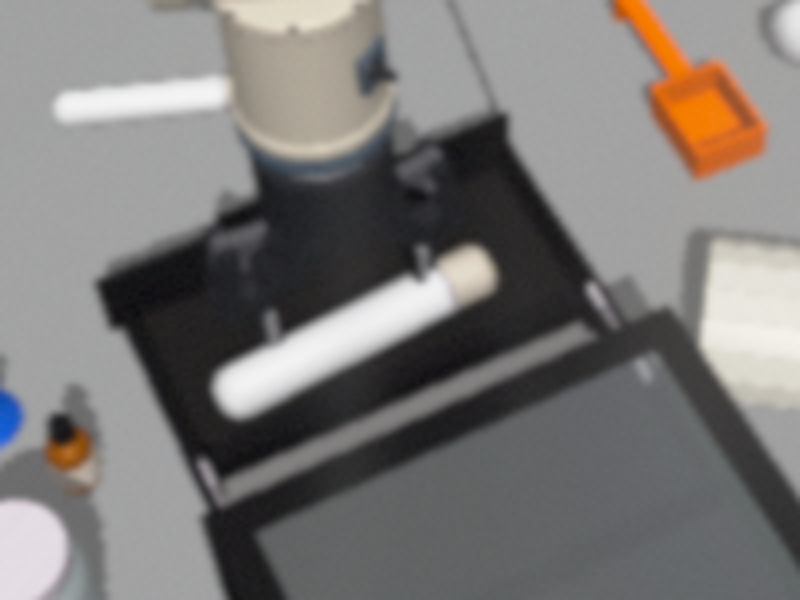

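Run:
```python
from h import *
f=r.grab_frame("scene")[225:275,195:285];cv2.imwrite("pics/z3.png",cv2.resize(f,None,fx=8,fy=8,interpolation=2))
y=np.radians(9.05);X=np.array([np.cos(y),np.sin(y),0]);T=r.sense()["eef_pos"]
for px in((218,255.5),(256.5,239.5)):
    o,d=ray("scene",px)
    for off in(-8,0,8):
        k=((T+off*X-o)@X)/(d@X);p=o+k*d;print(off,p.round(1),"y'",((p-T)@[-X[1],X[0],0]).round(1))
```

```text
-8 [ 563.1 -182.    31.5] y' -43.5
0 [ 571.3 -182.6   44. ] y' -45.4
8 [ 579.5 -183.2   56.6] y' -47.3
-8 [547.5 -84.1  29.2] y' 55.7
0 [555.9 -85.9  41.8] y' 52.5
8 [564.3 -87.7  54.4] y' 49.4
```

View pics/z3.png

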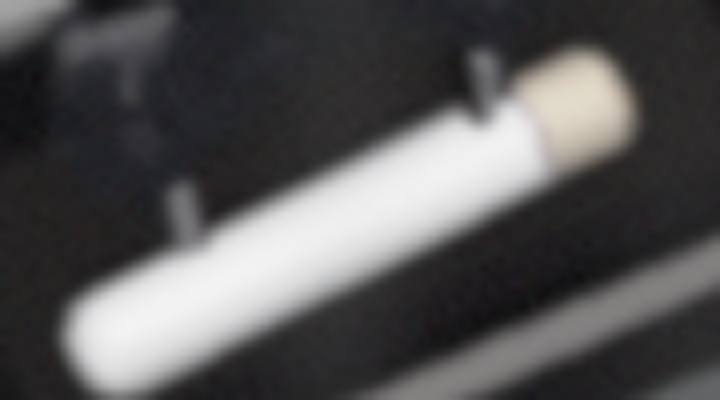

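The fingertips overlap the tube in the picture, near scene (256,240), and read no force. With the gripper fully open the tips must stand higher than I assumed. I'll lift, back off and measure by feel with the fingers shut further.

Call:
carry_out(rows="1 0 0 -0.5 0;1 0 0 -0.5 0;1 0.4 0 0 0;0.3 0.4 0 0 0;0.3 0.4 0 0 0;0.3 0 0 0 0;0.3 0 0 0 0;0.3 0 0 0 0;0.3 0 0 0 0;0.3 0 0 0 0;0.3 0 0 0 0")

```text
clock: 11.98
eef_pos: [528.5, -143.5, 60.2]
tcp_rot: [-3.142, 0.0, -2.984]
contact_force: [0.3, -0.7, -0.3]
opening: 0.304
```

```bash
python3 look.py 4
```

```text
tcp x' -102.71489269308891 y' -11.448106257735647 Fx' -0.07680844277557453 [-0.0546832  -0.14498733 -1.05422351] t 12.025
```

View pics/scene4.png

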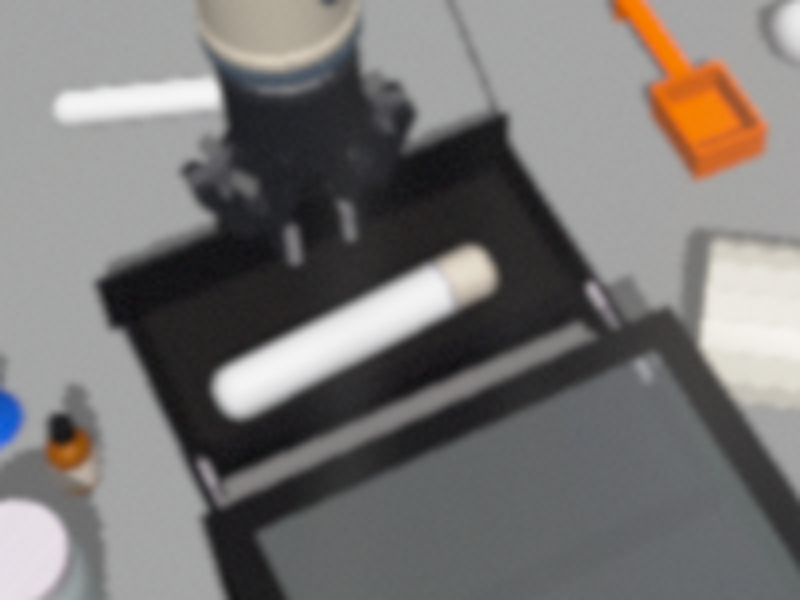

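Call:
carry_out(rows="0.3 0 0 0.3 0;0.3 0 0 0.3 0;0.3 0 0 0 0;0.3 0 0 0.1 0;0.3 0 0 0 0")

```text
clock: 12.65
eef_pos: [528.3, -143.5, 39.1]
tcp_rot: [3.142, -0.0, -2.984]
contact_force: [-1.1, 0.2, -0.3]
opening: 0.298
```

Call:
carry_out(rows="0.3 0 0 0.1 0;0.3 0 0 0 0")

```text
clock: 12.9
eef_pos: [528.3, -143.5, 36.0]
tcp_rot: [3.142, -0.0, -2.984]
contact_force: [0.4, 0.0, -0.1]
opening: 0.299
```

Call:
carry_out(rows="0.3 0 0 0.07 0;0.3 0 0 0 0")

```text
clock: 13.15
eef_pos: [528.3, -143.4, 33.9]
tcp_rot: [3.141, -0.0, -2.984]
contact_force: [-0.5, -0.1, -0.2]
opening: 0.296
```

Call:
carry_out(rows="0.3 0 0 0.07 0;0.3 0 0 0 0")

```text
clock: 13.4
eef_pos: [528.3, -143.4, 31.8]
tcp_rot: [3.141, -0.0, -2.984]
contact_force: [0.2, -0.3, -1.0]
opening: 0.297
```

Call:
carry_out(rows="0.3 0 0 0.07 0;0.3 0 0 0 0")

```text
clock: 13.65
eef_pos: [528.2, -143.5, 29.7]
tcp_rot: [3.141, -0.0, -2.984]
contact_force: [1.1, -0.1, 0.1]
opening: 0.3
```

Call:
carry_out(rows="0.3 0 0 0.07 0;0.3 0 0 0 0")

```text
clock: 13.9
eef_pos: [528.3, -143.4, 27.6]
tcp_rot: [3.141, -0.0, -2.984]
contact_force: [0.2, -0.5, 0.4]
opening: 0.302
```

Call:
carry_out(rows="0.3 0 0 0.07 0;0.3 0 0 0 0")

```text
clock: 14.15
eef_pos: [528.3, -143.5, 25.5]
tcp_rot: [3.141, -0.0, -2.984]
contact_force: [-0.3, 0.3, -0.1]
opening: 0.304
```

Call:
carry_out(rows="0.3 0 0 0.07 0;0.3 0 0 0 0")

```text
clock: 14.4
eef_pos: [528.3, -143.4, 23.4]
tcp_rot: [3.141, -0.0, -2.984]
contact_force: [0.2, 0.3, -0.5]
opening: 0.3
```

Call:
carry_out(rows="0.3 0 0 0.07 0;0.3 0 0 0 0")

```text
clock: 14.65
eef_pos: [528.3, -143.4, 21.3]
tcp_rot: [3.141, -0.0, -2.984]
contact_force: [0.0, -0.0, 0.5]
opening: 0.299
```

```bash
python3 look.py 5
```

```text
tcp x' -102.7460168186223 y' -11.426366954937432 Fx' 0.27314605653363677 [0.22706141 0.31094962 0.53302205] t 14.7
```

View pics/scene5.png

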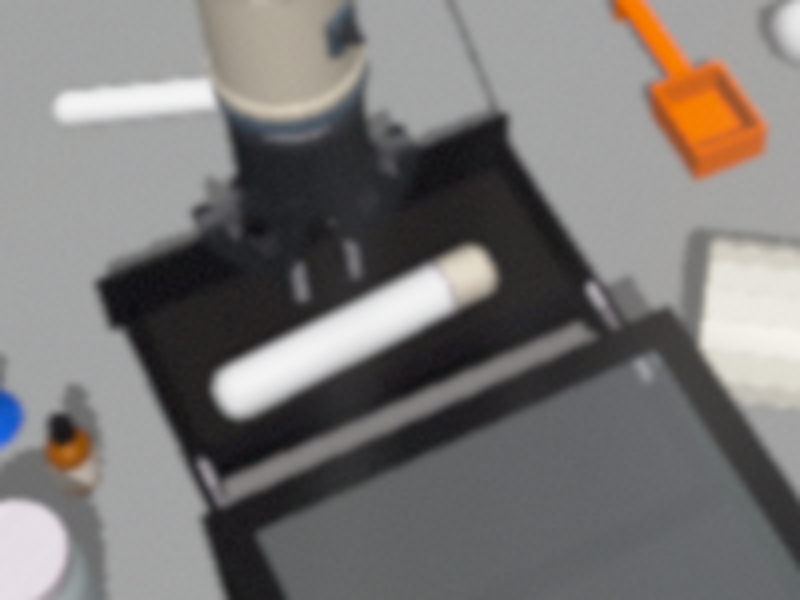

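Run:
```python
from h import *
y=np.radians(9.05);X=np.array([np.cos(y),np.sin(y),0])
for T,pxs in (([528.5,-143.5,60.2],((294,262),(350,238))),([528.3,-143.4,21.3],((302,300),(354,276)))):
  T=np.array(T)
  for p in pxs:
    o,d=ray("scene",(150+p[0]/4,170+p[1]/4))
    for off in(-11,0,11):
        k=((T+off*X-o)@X)/(d@X);q=o+k*d;print(p,off,"dz",(q-T)[2].round(1),"y'",((q-T)@[-X[1],X[0],0]).round(1))
a=r.grab_frame("scene")[215:265,195:285];a=np.clip(a.astype(float)*3,0,255).astype(np.uint8)
cv2.imwrite("pics/z5.png",cv2.resize(a,None,fx=8,fy=8,interpolation=2))
```

```text
(294, 262) -11 dz -18.7 y' -11.5
(294, 262) 0 dz -2.6 y' -14.5
(294, 262) 11 dz 13.5 y' -17.4
(350, 238) -11 dz -18.2 y' 24.9
(350, 238) 0 dz -2.1 y' 21.3
(350, 238) 11 dz 13.9 y' 17.8
(302, 300) -11 dz -21.2 y' -11.0
(302, 300) 0 dz -4.4 y' -13.9
(302, 300) 11 dz 12.3 y' -16.9
(354, 276) -11 dz -19.3 y' 24.0
(354, 276) 0 dz -2.5 y' 20.4
(354, 276) 11 dz 14.2 y' 16.9
```

View pics/z5.png

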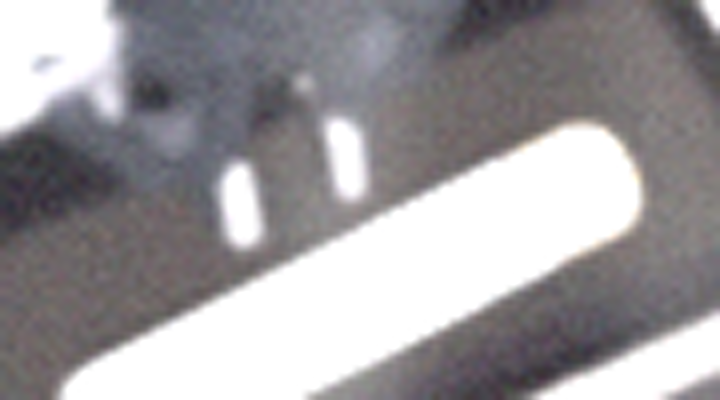

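Run:
```python
from h import *
print("base",proj("scene",[[0,0,0],[0,0,30]]),proj("top",[[0,0,0]]))
T=r.sense()["eef_pos"];y=np.radians(9.05)
X=np.array([np.cos(y),np.sin(y),0]);Y=np.array([-X[1],X[0],0]);Z=np.array([0,0,1])
for off in(-11,0,11):
  for yy in(-17,17):
    print(off,yy,((proj("scene",[T+off*X+yy*Y+dz*Z for dz in(-22,0,22)])-[195,215])*8).round().tolist())
f=r.grab_frame("top");cv2.imwrite("pics/top5.png",f);cv2.imwrite("pics/scene5f.png",r.grab_frame("scene"))
```

```text
base [[232.24784629  98.7793221 ]
 [231.3573527   91.01708833]] [[269.92053685 402.59792582]]
-11 -17 [[226.0, 249.0], [218.0, 209.0], [210.0, 167.0]]
-11 17 [[328.0, 206.0], [322.0, 165.0], [315.0, 123.0]]
0 -17 [[240.0, 276.0], [233.0, 236.0], [225.0, 194.0]]
0 17 [[343.0, 232.0], [337.0, 192.0], [331.0, 150.0]]
11 -17 [[255.0, 303.0], [248.0, 263.0], [240.0, 222.0]]
11 17 [[358.0, 259.0], [352.0, 219.0], [346.0, 177.0]]
```

View pics/scene5f.png

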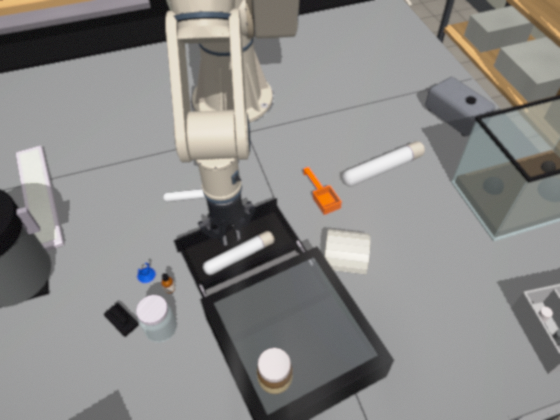

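View pics/top5.png

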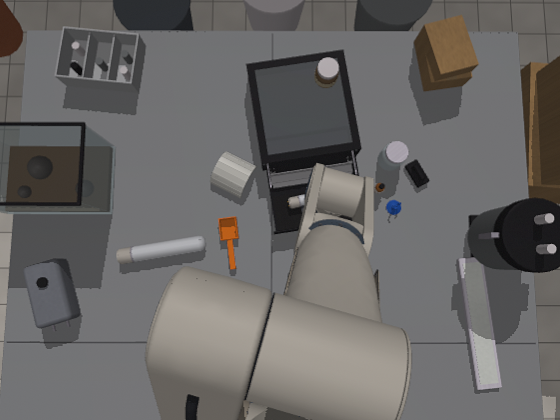

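Call:
carry_out(rows="0.7 0 0 0 0;0.7 0 0 0 0;0.7 0 0 0.2 0;0.7 0 0 0.1 0;0.7 0 0 0.1 0;0.7 0 0 0 0")

```text
clock: 15.6
eef_pos: [528.2, -143.4, 9.1]
tcp_rot: [3.141, -0.001, -2.984]
contact_force: [0.5, 0.1, -1.0]
opening: 0.697
```

Call:
carry_out(rows="0.7 0 0 0.1 0;0.7 0 0 0 0")

```text
clock: 15.85
eef_pos: [528.2, -143.4, 6.3]
tcp_rot: [3.141, -0.0, -2.984]
contact_force: [-0.6, -0.0, 0.8]
opening: 0.703
```

Call:
carry_out(rows="0.7 0 0 0.07 0;0.7 0 0 0 0")

```text
clock: 16.1
eef_pos: [528.3, -143.4, 4.2]
tcp_rot: [3.141, -0.0, -2.984]
contact_force: [-0.4, -0.1, -0.3]
opening: 0.701
```

```bash
python3 look.py 6
python3 - <<'E'
from h import *
T=r.sense()["eef_pos"];y=np.radians(9.05)
X=np.array([np.cos(y),np.sin(y),0]);Y=np.array([-X[1],X[0],0]);Z=np.array([0,0,1])
print(T)
for yy in(-35,35):
    print(((proj("scene",[T+11*X+yy*Y+dz*Z for dz in(-10,0,10,20,30)])-[195,215])*8).round().tolist())
a=r.grab_frame("scene")[215:265,195:285];a=np.clip(a.astype(float)*3,0,255).astype(np.uint8)
cv2.imwrite("pics/z6.png",cv2.resize(a,None,fx=8,fy=8,interpolation=2))
E
```

```text
tcp x' -102.74004855468505 y' -11.455932329520547 Fx' 0.4531869624925268 [ 0.62210152 -1.02462846 -0.28011858] t 16.15
[ 528.34089217 -143.47395475    4.35102499]
[[202.0, 336.0], [198.0, 318.0], [194.0, 300.0], [191.0, 282.0], [187.0, 263.0]]
[[412.0, 245.0], [410.0, 227.0], [408.0, 208.0], [406.0, 190.0], [403.0, 171.0]]
```

View pics/z6.png

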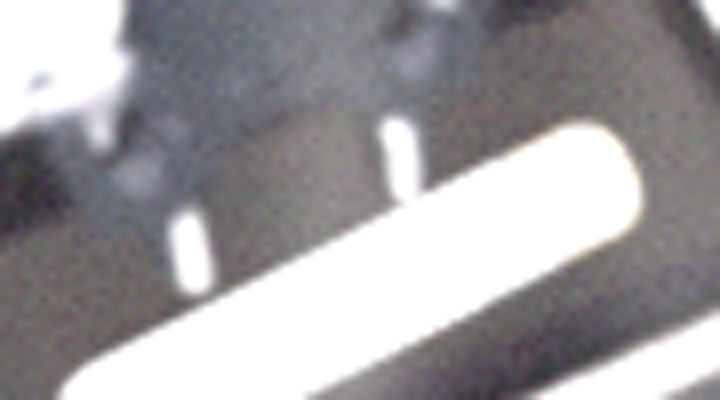

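Call:
carry_out(rows="0.7 0 0 0.06 0;0.7 0 0 0 0")

```text
clock: 16.45
eef_pos: [528.3, -143.5, 2.5]
tcp_rot: [3.142, -0.0, -2.984]
contact_force: [0.2, -0.1, -0.4]
opening: 0.705
```

Call:
carry_out(rows="0.7 0 0 0.06 0;0.7 0 0 0 0")

```text
clock: 16.7
eef_pos: [528.3, -143.5, 0.6]
tcp_rot: [3.142, -0.0, -2.984]
contact_force: [0.4, 0.1, -0.2]
opening: 0.699
```

Call:
carry_out(rows="0.7 0 0 0.05 0;0.7 0 0 0 0")

```text
clock: 16.95
eef_pos: [528.5, -143.5, -0.0]
tcp_rot: [-3.141, 0.0, -2.984]
contact_force: [-3.0, 0.1, 10.2]
opening: 0.702
```

Floor contact came at reported TCP z ≈ 0 with a force of 10 N, so at opening 0.7 the tips stand about 12 mm above the reported TCP, and the picture agrees. I'll raise the tips to about 22 mm, near the height of the tube's axis, and push.

Call:
carry_out(rows="0.7 0 0 -0.35 0;0.7 0 0 0 0;0.7 -0.1 0 0 0;0.7 -0.1 0 0 0;0.7 -0.05 0 0 0;0.7 -0.05 0 0 0;0.7 -0.05 0 0 0;0.7 -0.05 0 0 0;0.7 -0.05 0 0 0;0.7 -0.05 0 0 0")

```text
clock: 18.2
eef_pos: [543.3, -141.1, 9.8]
tcp_rot: [-3.142, 0.0, -2.984]
contact_force: [-0.2, 1.1, -0.1]
opening: 0.699
```

Call:
carry_out(rows="0.7 -0.05 0 0 0;0.7 -0.05 0 0 0;0.7 -0.05 0 0 0;0.7 -0.05 0 0 0;0.7 -0.05 0 0 0;0.7 -0.05 0 0 0")

```text
clock: 18.95
eef_pos: [552.2, -139.7, 9.8]
tcp_rot: [-3.142, -0.0, -2.984]
contact_force: [0.1, 0.4, 0.2]
opening: 0.697
```

```bash
python3 look.py 7
```

```text
tcp x' -78.4046934756754 y' -11.497278397086696 Fx' 0.19303177688590262 [ 0.23317741 -0.23676915  0.29729065] t 19.0
```

View pics/scene7.png

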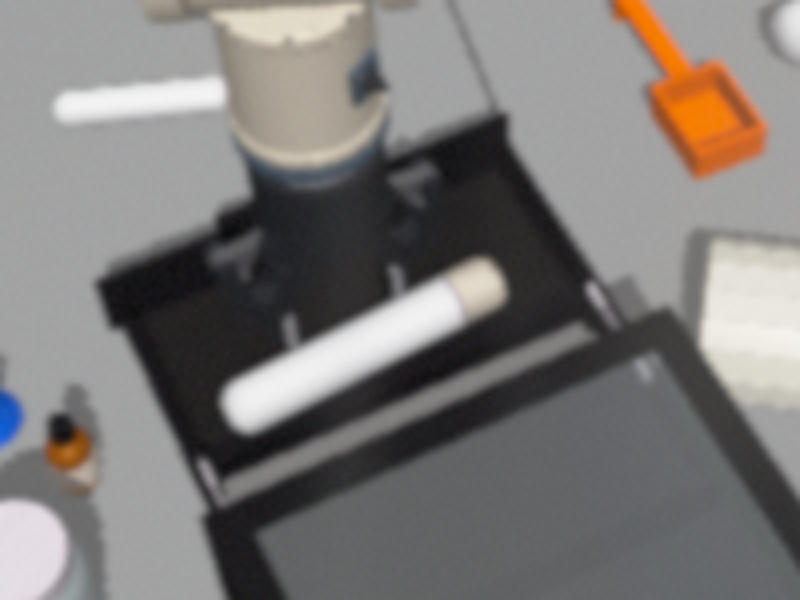

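Call:
carry_out(rows="0.7 -0.06 0 0 0;0.7 -0.06 0 0 0;0.7 -0.06 0 0 0;0.7 -0.06 0 0 0;0.7 -0.06 0 0 0;0.7 -0.06 0 0 0;0.7 -0.06 0 0 0;0.7 -0.06 0 0 0;0.7 -0.06 0 0 0;0.7 -0.06 0 0 0")

```text
clock: 20.25
eef_pos: [570.0, -136.9, 9.8]
tcp_rot: [-3.142, 0.0, -2.984]
contact_force: [-0.2, -0.6, 0.3]
opening: 0.702
```

Call:
carry_out(rows="0.7 -0.05 0 0 0;0.7 -0.05 0 0 0;0.7 -0.05 0 0 0;0.7 -0.05 0 0 0")

```text
clock: 20.75
eef_pos: [575.9, -135.9, 9.8]
tcp_rot: [3.142, -0.0, -2.984]
contact_force: [0.2, -0.6, 0.1]
opening: 0.699
```

Call:
carry_out(rows="0.7 -0.04 0 0 0;0.7 -0.04 0 0 0;0.7 -0.04 0 0 0;0.7 -0.04 0 0 0")

```text
clock: 21.25
eef_pos: [580.6, -135.2, 9.8]
tcp_rot: [-3.142, -0.0, -2.984]
contact_force: [-0.9, -0.6, 0.2]
opening: 0.704
```

```bash
python3 look.py 8
```

```text
tcp x' -49.72901272778752 y' -11.495162325535944 Fx' 0.14319474380241098 [0.08296002 0.38950344 1.10798024] t 21.3
```

View pics/scene8.png

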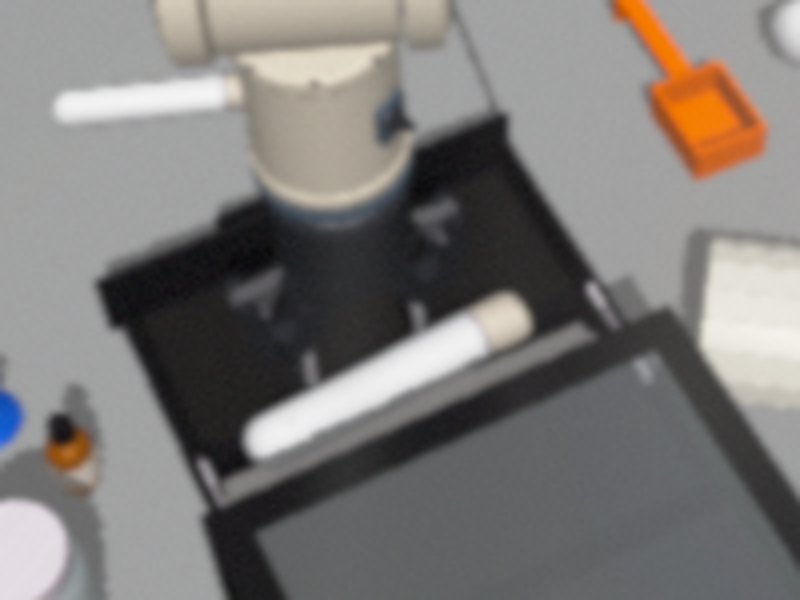

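Call:
carry_out(rows="0.7 -0.04 0 0 0;0.7 -0.04 0 0 0;0.7 -0.04 0 0 0")

```text
clock: 21.68
eef_pos: [584.1, -134.6, 9.8]
tcp_rot: [3.142, -0.0, -2.984]
contact_force: [0.4, 0.3, -0.1]
opening: 0.704
```

Call:
carry_out(rows="0.7 -0.03 0 0 0;0.7 -0.03 0 0 0;0.7 -0.03 0 0 0")

```text
clock: 22.05
eef_pos: [586.8, -134.2, 9.8]
tcp_rot: [3.142, -0.0, -2.984]
contact_force: [-0.3, 0.5, -0.3]
opening: 0.695
```

Call:
carry_out(rows="0.7 -0.03 0 0 0;0.7 -0.03 0 0 0;0.7 -0.03 0 0 0")

```text
clock: 22.42
eef_pos: [589.5, -133.8, 9.8]
tcp_rot: [-3.142, 0.0, -2.984]
contact_force: [-0.6, 0.6, 0.6]
opening: 0.7
```

Call:
carry_out(rows="0.7 -0.03 0 0 0;0.7 -0.03 0 0 0;0.7 -0.03 0 0 0")

```text
clock: 22.8
eef_pos: [592.1, -133.3, 9.8]
tcp_rot: [3.142, -0.0, -2.984]
contact_force: [0.2, -0.1, 1.3]
opening: 0.706
```

Call:
carry_out(rows="0.7 -0.03 0 0 0;0.7 -0.03 0 0 0;0.7 -0.03 0 0 0")

```text
clock: 23.18
eef_pos: [594.8, -132.9, 9.8]
tcp_rot: [-3.142, -0.0, -2.984]
contact_force: [-1.0, -0.1, 0.8]
opening: 0.698
```

```bash
python3 look.py 9
```

```text
tcp x' -35.302268569604536 y' -11.497506554136818 Fx' -0.8293022090005722 [-0.89086267  0.32086263  0.81092769] t 23.225
```

View pics/scene9.png

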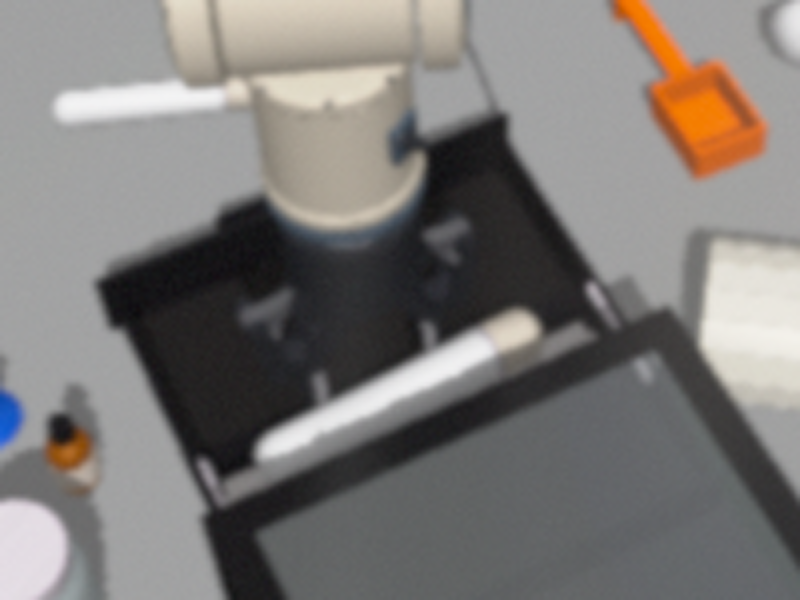

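Call:
carry_out(rows="0.7 -0.03 0 0 0;0.7 -0.03 0 0 0")

```text
clock: 23.48
eef_pos: [596.5, -132.6, 9.8]
tcp_rot: [3.142, -0.0, -2.984]
contact_force: [-0.2, 0.1, 0.3]
opening: 0.702
```

Call:
carry_out(rows="0.7 -0.03 0 0 0;0.7 -0.03 0 0 0")

```text
clock: 23.72
eef_pos: [598.4, -132.4, 9.8]
tcp_rot: [-3.142, 0.0, -2.984]
contact_force: [0.7, -0.4, 0.2]
opening: 0.699
```

Call:
carry_out(rows="0.7 -0.03 0 0 0;0.7 -0.03 0 0 0")

```text
clock: 23.98
eef_pos: [600.2, -132.1, 9.8]
tcp_rot: [-3.142, 0.0, -2.984]
contact_force: [-0.1, -0.8, 0.2]
opening: 0.703
```

Call:
carry_out(rows="0.7 -0.03 0 0 0;0.7 -0.03 0 0 0")

```text
clock: 24.22
eef_pos: [602.0, -131.8, 9.8]
tcp_rot: [-3.142, 0.0, -2.984]
contact_force: [0.3, -0.2, -0.2]
opening: 0.702
```

Call:
carry_out(rows="0.7 -0.02 0 0 0;0.7 -0.02 0 0 0")

```text
clock: 24.48
eef_pos: [603.1, -131.6, 9.8]
tcp_rot: [3.142, -0.0, -2.984]
contact_force: [-0.5, 0.5, 0.5]
opening: 0.7
```

Call:
carry_out(rows="0.7 -0.02 0 0 0;0.7 -0.02 0 0 0")

```text
clock: 24.72
eef_pos: [604.3, -131.4, 9.8]
tcp_rot: [3.142, -0.0, -2.984]
contact_force: [-0.2, 0.2, 0.5]
opening: 0.7
```

Call:
carry_out(rows="0.7 -0.02 0 0 0;0.7 0 0 0 0")

```text
clock: 24.98
eef_pos: [604.9, -131.3, 9.8]
tcp_rot: [-3.142, 0.0, -2.984]
contact_force: [-0.4, -0.7, -1.6]
opening: 0.701
```

```bash
python3 look.py 10
```

```text
tcp x' -25.29629939292136 y' -11.484899730579167 Fx' -0.20124491063835587 [-0.23943858  0.22386411 -0.68893156] t 25.025
```

View pics/scene10.png

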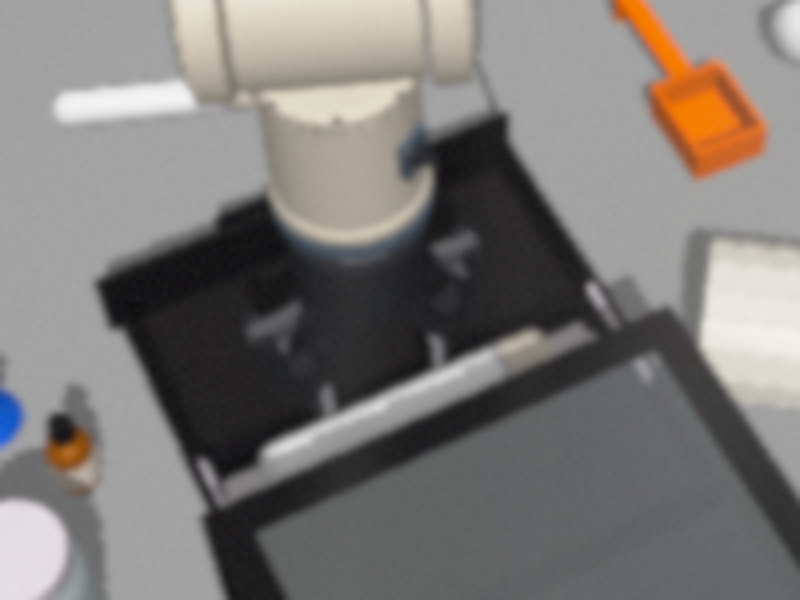

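Call:
carry_out(rows="0.7 -0.02 0 0 0;0.7 -0.02 0 0 0")

```text
clock: 25.28
eef_pos: [606.1, -131.1, 9.8]
tcp_rot: [-3.142, 0.0, -2.984]
contact_force: [0.3, -0.4, -0.4]
opening: 0.697
```

Call:
carry_out(rows="0.7 -0.02 0 0 0;0.7 -0.02 0 0 0")

```text
clock: 25.52
eef_pos: [607.2, -130.9, 9.8]
tcp_rot: [-3.142, 0.0, -2.984]
contact_force: [-0.4, -0.2, -0.3]
opening: 0.7
```

Call:
carry_out(rows="0.7 -0.02 0 0 0;0.7 -0.01 0 0 0")

```text
clock: 25.78
eef_pos: [607.5, -130.8, 9.7]
tcp_rot: [3.141, -0.001, -2.984]
contact_force: [-2.9, -0.6, 2.8]
opening: 0.704
```

Call:
carry_out(rows="0.7 0 0 0 0")

```text
clock: 25.9
eef_pos: [607.4, -130.8, 9.6]
tcp_rot: [3.141, -0.001, -2.984]
contact_force: [-3.0, -0.7, 1.9]
opening: 0.702
```

Call:
carry_out(rows="0.7 -0.005 0 0 0")

```text
clock: 26.02
eef_pos: [607.5, -130.8, 9.6]
tcp_rot: [3.141, -0.001, -2.984]
contact_force: [-5.6, -1.3, 2.9]
opening: 0.698
```

Call:
carry_out(rows="0.7 0 0 0 0")

```text
clock: 26.15
eef_pos: [607.4, -130.8, 9.6]
tcp_rot: [3.141, -0.001, -2.984]
contact_force: [-5.3, -1.4, 3.1]
opening: 0.704
```

Force on the tool is 5.6 N and steady, with no further motion, so the tube is on the upright. I'll hold here and check it in a picture.

```bash
python3 look.py 11
python3 - <<'E'
from h import *
f=r.grab_frame("top");cv2.imwrite("pics/t11.png",cv2.resize(f[140:240,255:375],None,fx=6,fy=6,interpolation=2))
print(r.sense()["contact_force"],r.sense()["wrist_torque"])
E
```

```text
tcp x' -22.613934697267386 y' -11.389311279001843 Fx' -4.551948158763196 [-4.30936418 -1.88325641  4.1606042 ] t 26.2
[-5.65193362 -1.37506628  2.02047104] [-0.26508586  0.80943839 -0.0168544 ]
```

View pics/scene11.png

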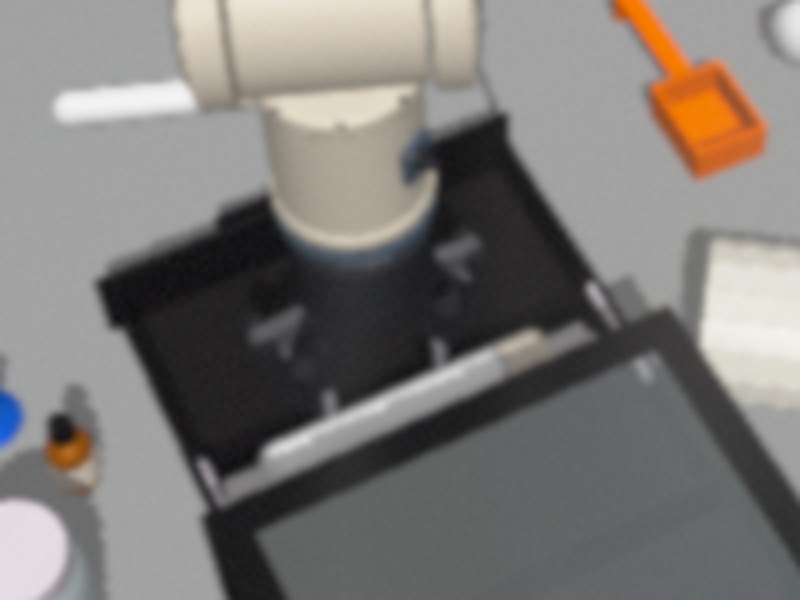

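View pics/t11.png

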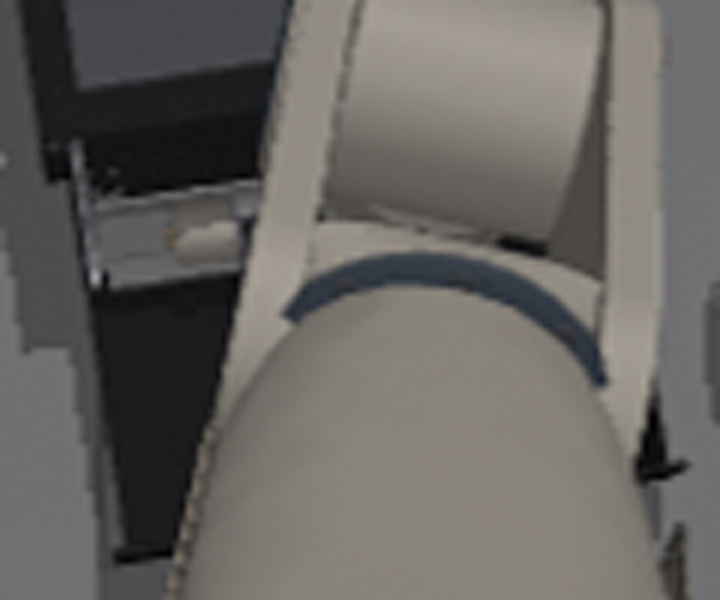

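The cap end at top crop (205,240) lies between the lip line and the upright. The tube is square and steady at about 5 N, with the tray still out. Now I'll back off gently, rise, and go round in front of the pull lip.

Call:
carry_out(rows="0.7 0.02 0 0 0;0.7 0.05 0 0 0;0.7 0.1 0 0 0;0.7 0.3 0 0 0;0.7 0.3 0 0 0;0.7 0.2 0 -0.6 0;0.7 0.2 0 -0.8 0;0.7 0.5 0 -0.8 0;0.7 0.6 0 -0.6 0;0 0.8 0 0 0;0 0.8 0 0 0;0 0.8 0.38 0 0")

```text
clock: 27.75
eef_pos: [467.7, -142.1, 95.1]
tcp_rot: [-3.141, 0.002, -2.985]
contact_force: [-1.0, 0.3, -0.6]
opening: 0.061
```

Call:
carry_out(rows="0 0.7 0 0 0;0 0 0 0 0;0 0 0 0 0;0 0 0 0 0")

```text
clock: 28.25
eef_pos: [448.4, -145.0, 94.1]
tcp_rot: [-3.141, 0.001, -2.984]
contact_force: [-0.1, -0.3, -0.0]
opening: 0.001
```

```bash
python3 look.py 12
```

```text
tcp x' -182.12602716604934 y' -0.26604639907154076 Fx' -0.454614500114649 [-0.4617118   0.00858035  0.61807027] t 28.3
```

View pics/scene12.png

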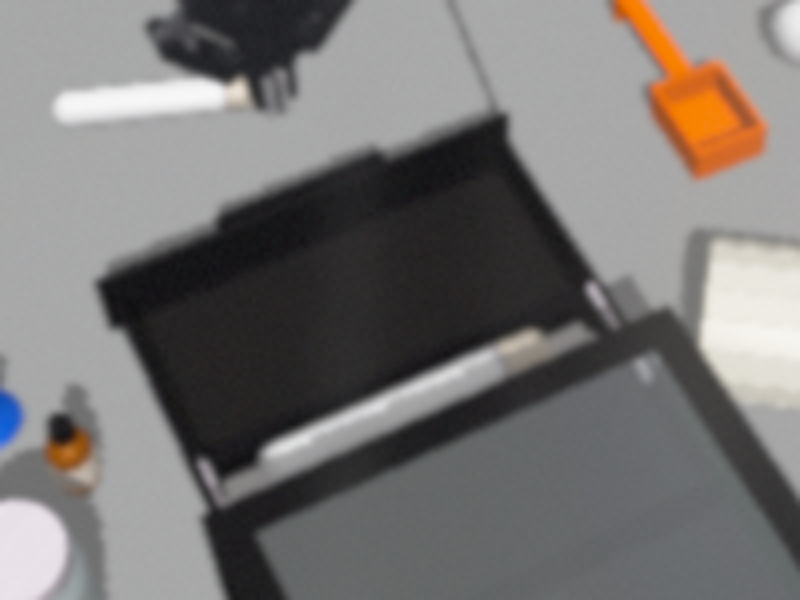

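Call:
carry_out(rows="0 0 0 0.7 0;0 0 0 0.7 0;0 0 0 0.6 0;0 0 0 0 0;0 0 0 0 0")

```text
clock: 28.92
eef_pos: [447.8, -144.9, 34.2]
tcp_rot: [-3.141, 0.0, -2.984]
contact_force: [-0.5, 0.0, -0.3]
opening: -0.002
```

Run:
```python
from h import *
T=r.sense()["eef_pos"];y=np.radians(9.05)
X=np.array([np.cos(y),np.sin(y),0]);Y=np.array([-X[1],X[0],0]);Z=np.array([0,0,1])
print(T)
for yy in(-8,8):
    print(((proj("scene",[T+11*X+yy*Y+dz*Z for dz in(-20,-10,0,10,20,30)])-[175,170])*7).round().tolist())
a=r.grab_frame("scene")[170:240,175:275];a=np.clip(a.astype(float)*2,0,255).astype(np.uint8)
cv2.imwrite("pics/z13.png",cv2.resize(a,None,fx=7,fy=7,interpolation=2))
```

```text
[ 447.80366863 -144.90889218   34.15804036]
[[321.0, 367.0], [318.0, 351.0], [315.0, 334.0], [312.0, 317.0], [309.0, 299.0], [305.0, 282.0]]
[[362.0, 350.0], [360.0, 334.0], [357.0, 317.0], [354.0, 299.0], [351.0, 282.0], [348.0, 264.0]]
```

View pics/z13.png

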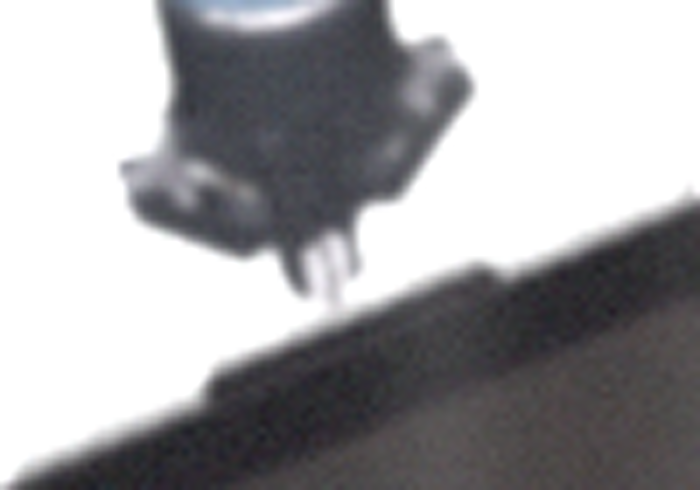

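Call:
carry_out(rows="0 0 0 0.2 0;0 0 0 0 0;0 -0.1 0 0 0;0 -0.1 0 0 0;0 -0.1 0 0 0;0 -0.1 0 0 0;0 -0.06 0 0 0;0 -0.06 0 0 0;0 -0.06 0 0 0")

```text
clock: 30.1
eef_pos: [460.8, -142.1, 27.3]
tcp_rot: [3.14, -0.007, -2.983]
contact_force: [-11.8, -5.9, 8.7]
opening: -0.001
```

Call:
carry_out(rows="0 -0.06 0 0 0;0 -0.08 0 0 0;0 -0.1 0 0 0;0 -0.1 0 0 0")

```text
clock: 30.6
eef_pos: [470.7, -140.4, 27.3]
tcp_rot: [3.14, -0.007, -2.983]
contact_force: [-13.3, -6.0, 9.6]
opening: 0.003
```

```bash
python3 look.py 14
```

```text
tcp x' -158.70806250341292 y' 0.5860111041113872 Fx' -12.29544853315628 [-11.62106514  -5.2070435    7.56320094] t 30.65
```

View pics/scene14.png

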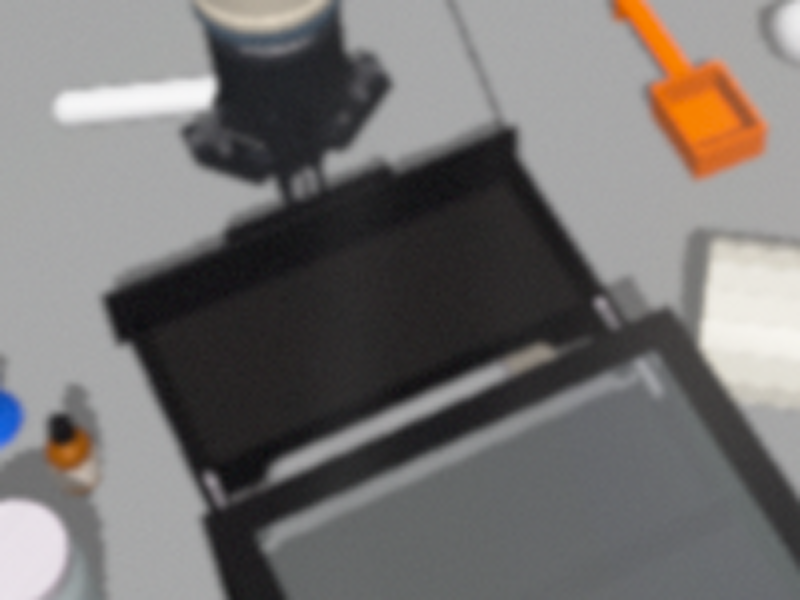

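The tray is moving with about 13 N on the tool, and the tube is still in its rest. I'll keep pushing.

Call:
carry_out(rows="0 -0.15 0 0 0;0 -0.2 0 0 0;0 -0.2 0 0 0;0 -0.2 0 0 0;0 -0.2 0 0 0;0 -0.2 0 0 0;0 -0.2 0 0 0;0 -0.2 0 0 0;0 -0.2 0 0 0;0 -0.2 0 0 0;0 -0.2 0 0 0;0 -0.15 0 0 0")

```text
clock: 32.15
eef_pos: [538.7, -129.5, 27.1]
tcp_rot: [3.14, -0.008, -2.983]
contact_force: [-13.9, -3.5, 10.1]
opening: -0.002
```

```bash
python3 look.py 15
```

```text
tcp x' -89.70176777961284 y' 0.6609223711709715 Fx' -12.666539900549864 [-12.46624611  -2.25994142   7.70438992] t 32.2
```

View pics/scene15.png

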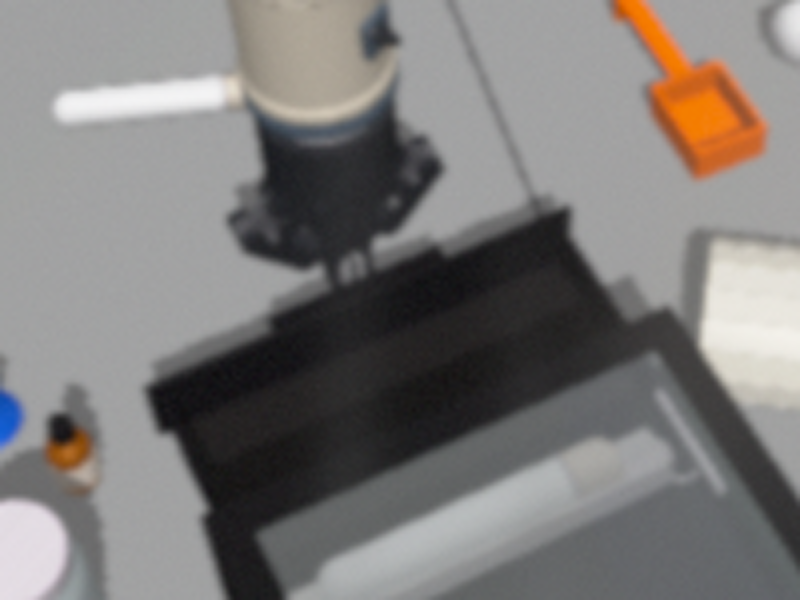

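Call:
carry_out(rows="0 -0.15 0 0 0;0 -0.2 0 0 0;0 -0.2 0 0 0;0 -0.2 0 0 0;0 -0.2 0 0 0;0 -0.2 0 0 0;0 -0.2 0 0 0;0 -0.2 0 0 0;0 -0.2 0 0 0;0 -0.2 0 0 0;0 -0.2 0 0 0;0 -0.15 0 0 0")

```text
clock: 33.7
eef_pos: [606.8, -118.7, 27.0]
tcp_rot: [3.14, -0.008, -2.984]
contact_force: [-14.5, -2.6, 9.9]
opening: -0.0
```

```bash
python3 look.py 16
```

```text
tcp x' -20.782469288054106 y' 0.6669675989642485 Fx' -12.294905533400144 [-12.17669363  -1.71519634   7.60039256] t 33.75
```

View pics/scene16.png

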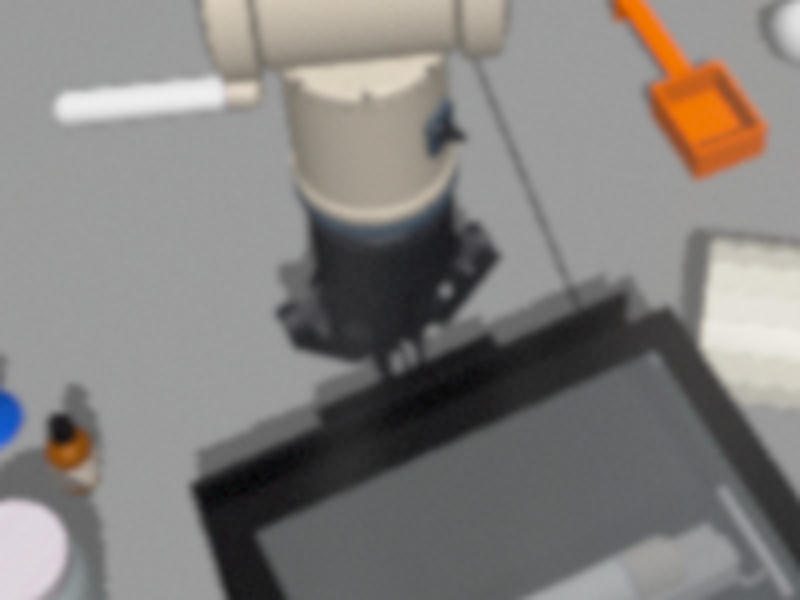

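Call:
carry_out(rows="0 -0.15 0 0 0;0 -0.15 0 0 0;0 -0.15 0 0 0;0 -0.15 0 0 0;0 -0.15 0 0 0")

```text
clock: 34.38
eef_pos: [628.8, -115.2, 27.0]
tcp_rot: [3.14, -0.009, -2.984]
contact_force: [-13.2, -1.7, 9.5]
opening: 0.004
```

Call:
carry_out(rows="0 -0.1 0 0 0;0 -0.1 0 0 0")

```text
clock: 34.62
eef_pos: [634.7, -114.2, 26.9]
tcp_rot: [3.14, -0.009, -2.984]
contact_force: [-13.2, -1.6, 9.5]
opening: -0.003
```

```bash
python3 look.py 17
```

```text
tcp x' 7.309304313409885 y' 0.6800119417252637 Fx' -13.006675817255953 [-12.96276688  -1.30503109   7.99246677] t 34.675
```

View pics/scene17.png

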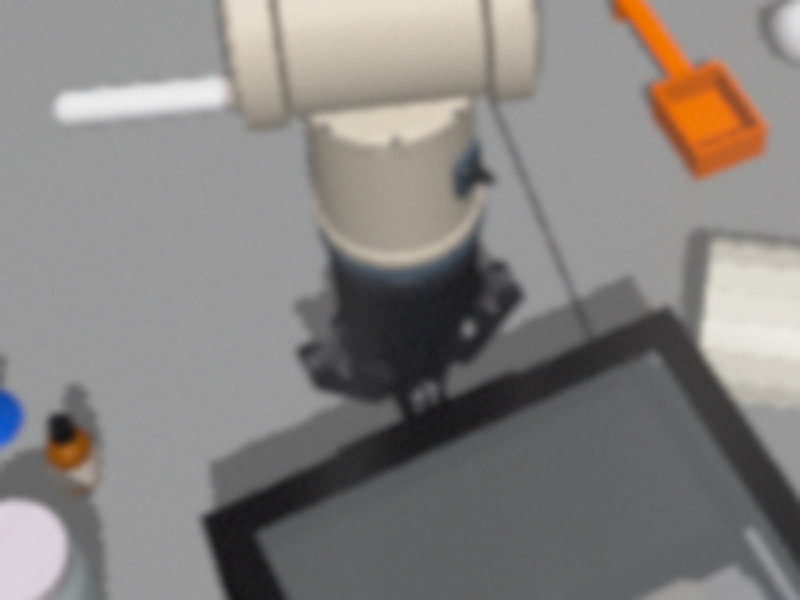

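Remaining travel should be about 12–15 mm. I'll use small steps until the end stop.

Call:
carry_out(rows="0 -0.08 0 0 0;0 -0.08 0 0 0")

```text
clock: 34.92
eef_pos: [639.4, -113.5, 26.9]
tcp_rot: [3.14, -0.009, -2.984]
contact_force: [-13.9, -1.5, 8.2]
opening: -0.001
```

Call:
carry_out(rows="0 -0.06 0 0 0;0 -0.06 0 0 0")

```text
clock: 35.17
eef_pos: [642.9, -113.0, 26.9]
tcp_rot: [3.14, -0.009, -2.984]
contact_force: [-14.1, -2.1, 9.1]
opening: -0.002
```

Call:
carry_out(rows="0 -0.04 0 0 0;0 -0.04 0 0 0")

```text
clock: 35.42
eef_pos: [645.4, -112.6, 26.9]
tcp_rot: [3.14, -0.009, -2.984]
contact_force: [-14.2, -1.9, 8.8]
opening: 0.003
```

Call:
carry_out(rows="0 -0.03 0 0 0;0 -0.03 0 0 0")

```text
clock: 35.67
eef_pos: [646.7, -112.3, 26.9]
tcp_rot: [3.14, -0.01, -2.983]
contact_force: [-17.1, -2.9, 12.2]
opening: -0.0
```

Call:
carry_out(rows="0 -0.03 0 0 0")

```text
clock: 35.8
eef_pos: [646.7, -112.3, 26.9]
tcp_rot: [3.139, -0.011, -2.983]
contact_force: [-20.4, -3.5, 14.7]
opening: 0.003
```

Call:
carry_out(rows="0 0 0 0 0")

```text
clock: 35.92
eef_pos: [646.7, -112.3, 26.9]
tcp_rot: [3.139, -0.011, -2.983]
contact_force: [-18.4, -3.4, 13.7]
opening: 0.002
```

```bash
python3 look.py 18
```

```text
tcp x' 19.00978630614081 y' 0.7055944437535185 Fx' -19.200189064245144 [-18.92003016  -3.27843542  12.67106509] t 35.975
```

View pics/scene18.png

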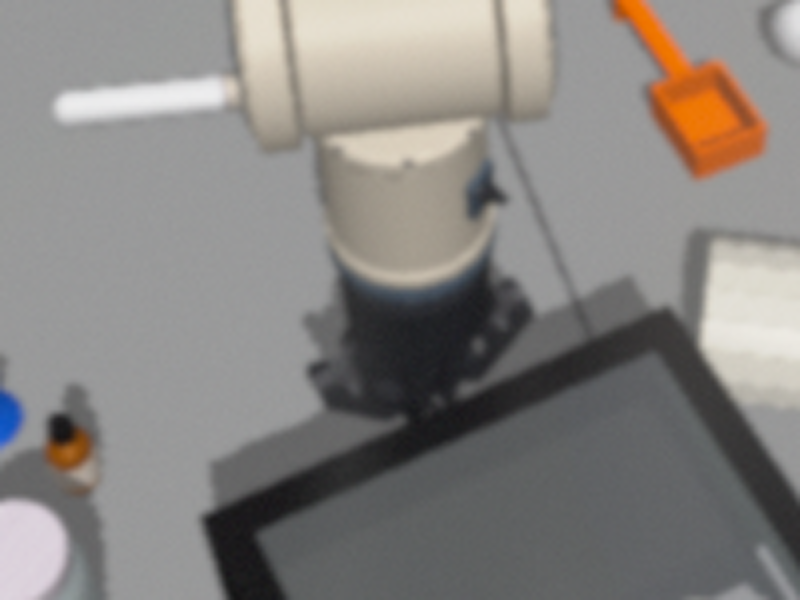

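Call:
carry_out(rows="0 0.1 0 0 0;0 0.3 0 0 0;0 0.6 0 0 0;0 0.8 0 0 0;0 0.8 0 0 0;0 0.8 0 -0.5 0;0 1 0 -1 0;0 1 0 -1 0;0 1 0.5 -1 0;0 1 0.5 -1 0;0 0 1 0 0;0 0 1 0 0")

```text
clock: 37.48
eef_pos: [419.0, -57.8, 163.6]
tcp_rot: [-3.141, 0.002, -2.985]
contact_force: [-0.3, 0.4, -0.7]
opening: 0.005
```

Call:
carry_out(rows="0 0 1 0 0;0 0 1 0 0;0 0 1 0 0;0 0 1 0 0;0 0 1 0 0;0 0 1 0 0;0 0 1 0 0;0 0 1 0 0;0 0 0 0 0;0 0 0 0 0")

```text
clock: 38.72
eef_pos: [381.1, 178.5, 162.8]
tcp_rot: [-3.141, 0.0, -2.983]
contact_force: [-1.0, 0.3, -0.5]
opening: 0.001
```

Run:
```python
from h import *
f=r.grab_frame("scene");cv2.imwrite("pics/s19.png",f)
f=r.grab_frame("top");cv2.imwrite("pics/t19.png",f);cv2.imwrite("pics/t19c.png",cv2.resize(f[45:215,235:375],None,fx=3.5,fy=3.5,interpolation=2))
g=cv2.imread("pics/s19.png")[190:420,180:400];cv2.imwrite("pics/s19c.png",cv2.resize(g,None,fx=2.6,fy=2.6,interpolation=2))
```

```text
(no output)
```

View pics/s19.png

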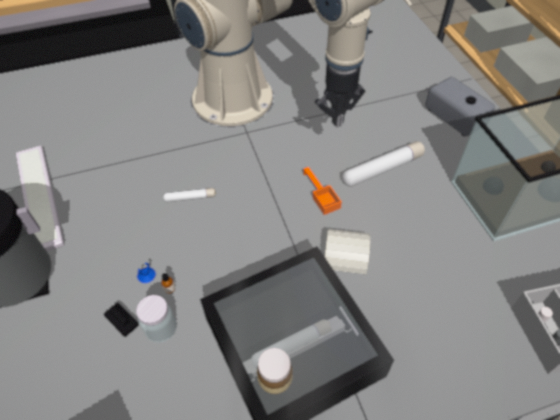

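View pics/t19c.png

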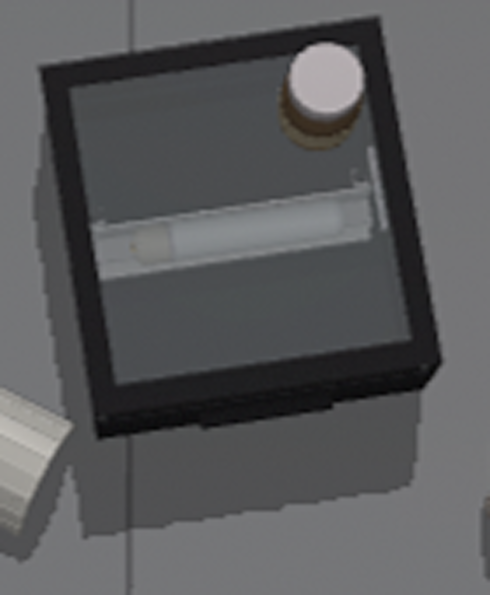

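View pics/s19c.png

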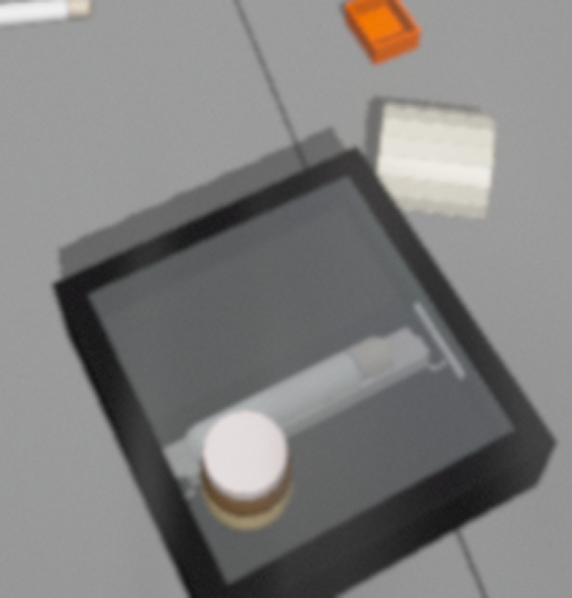

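```bash
cat > m3.py <<'E'
from h import *
X=np.array([np.cos(np.radians(9.05)),np.sin(np.radians(9.05)),0])
def edges(f,est,sg,z):
    im=cv2.cvtColor(cv2.imread(f),6).astype(float);pts=[]
    a,b=est
    for c in range(int(a[0]),int(b[0])):
        y0=a[1]+(c-a[0])*(b[1]-a[1])/(b[0]-a[0]);rows=np.arange(round(y0)-3,round(y0)+4)
        g=np.clip(sg*np.gradient(im[:,c])[rows],0,None);k=g.argmax();s=slice(max(k-1,0),k+2);pts.append((c,(rows[s]*g[s]).sum()/max(g[s].sum(),1e-6)))
    p=np.array(pts);vx,vy,x,y=cv2.fitLine(p.astype(np.float32),cv2.DIST_HUBER,0,.01,.01).ravel()
    P=onz("top",(x,y),z);L=onz("top",(x-20*vx,y-20*vy),z)-onz("top",(x+20*vx,y+20*vy),z)
    return (P-[628,-116,0])@X,np.degrees(np.arctan2(L[1],L[0]))
t=lambda x,y:(250+(x+.5)/5.7-.5,135+(y+.5)/5.7-.5)
u=lambda x,y:(235+(x+.5)/3.5-.5,45+(y+.5)/3.5-.5)
a=edges("pics/top0.png",(t(150,214),t(575,153)),1,36);b=edges("pics/t19.png",(u(110,226),u(360,190)),1,36)
c=edges("pics/top0.png",(t(135,300),t(590,238)),-1,13);d=edges("pics/t19.png",(u(105,278),u(365,239)),-1,13)
print("upright",a,b,b[0]-a[0]);print("foot",c,d,d[0]-c[0])
# tube axis: upper/lower tube edges
e=edges("pics/t19.png",(u(175,228),u(335,206)),1,28);g=edges("pics/t19.png",(u(175,258),u(335,236)),-1,28);print("tube",e,g)
E
python3 m3.py
```

```text
upright (np.float64(24.67286472778022), np.float64(99.10731160146476)) (np.float64(214.58397976521704), np.float64(99.08117766552554)) 189.91111503743682
foot (np.float64(-14.141217704067563), np.float64(99.05425919070414)) (np.float64(175.83031942055413), np.float64(99.0643762608602)) 189.9715371246217
tube (np.float64(210.86336108592744), np.float64(95.42346022933351)) (np.float64(171.9059190227893), np.float64(98.69481733720124))
```

```bash
python3 -c "
from rig import r
print(r.sense()['clock']);print(r.sign_off())"
```

```text
38.825
the job is handed in; nothing more can be done
None
```

The tube is in its rest against the stop's upright and the tray is shut. I handed the job in at 38.8 s, and it reports no verdict.

- **Seating the tube:** I rolled it over the lip with two spread fingertips. It came to rest against the upright at a steady 5–6 N (one reading 4.6 N), with no further movement. The cap end looked between lip and upright, and the tray was still fully out.
- **Shutting the tray:** I pushed on the pull lip at about 14 N until the force rose to about 20 N with no further movement, at the end stop.
- **Last checks:** In the top camera, the upright and foot edges had moved 189.9 mm and 190.0 mm. By eye, the tube lies between lip and upright at about −8.1° in the image, against −8.0° for the stop. The other objects look unmoved in the camera views.
- **Checks that failed or disagreed:**
  - **Fingertip height:** The fingertips stood about 12 mm above the reported TCP (at opening 0.7), not ahead of it as the description says. My first pass went over the tube without touching it. I measured the true height by touching the tray floor at about 10 N and mended it.
  - **Tube edge fit:** The automatic fit through the pane gave 95.4° and 98.7° against 99.1° for the stop. The 95.4° line lies where the upright is, so I judged it a bad pick and checked squareness by eye instead.

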